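# Set the slippery lab timer and start it

### The arm

A 6-joint arm with a two-finger parallel gripper is mounted at the origin on the work surface. World frame = base frame: x ahead of the robot, y to its left, z up, the work surface at z = 0. Lengths are in m, angles in rad, forces in N, time in s.
With the tool pointing down it reaches from about 0.35 to 0.975 m from the base axis. Payload 4.9 kg.
Tool frame: the origin (TCP) lies at the very end of the fingers, on their centre line; the grasp point (between the pads) lies 19 mm behind it; z points along the fingers, y is the line along which they close (so a half turn about z gives the same grasp; the last joint's range is limited). The gripper opens to 85 mm and grips with 20 to 120 N. Pads are 22 mm wide; open, the fingers measure 114 mm over their backs; the gripper's body (76 mm by 85 mm) begins 54 mm behind the grasp point. The pads swing forward as they close: fully open they stand 13 mm farther back than shut.
Start: joints at [1.168, 0.053, 1.613, -0, 1.476, -0.119], TCP at [0.175, 0.6, 0.231] pointing down, gripper open.
Joint ranges: [-3.01, 3.01], [-1.01, 2.22], [0.06, 2.58], [-1.02, 4.17], [0.09, 2.62], [-3.14, 3.14]. Speed limits (rad/s): [2.57, 2.57, 3.14, 3.14, 3.14, 3.14].

### API

Orientations are given as a unit quaternion [w, x, y, z].
In Python, from plant import manip gives the robot as it stands.
- The arm moves only by the tool play_rows, never from a script. Its argument "series" is a list that holds one entry, the list of rows, each a list of 7 numbers: the shift along the world's x, y, z in m, then the turn, a rotation vector about the world's x, y, z in degrees, then the opening, from 0 (shut) to 1 (fully open). In form: [[[dx, dy, dz, rx, ry, rz, grip], ...]]. A call has 1 to 10 rows; each row shifts and turns the commanded pose from where the row before left it; what a row does not reach is not made up. A row lasts 1/10 s, in which the tool goes at most 50 mm and 8.59 degrees, less where a joint would pass 70% of its speed; a pose out of reach is approached as far as the arm can. A call with a gripper value outside its range is refused whole. The fingers move at their own pace and stop on an object; the grip force is fixed at half the most. Time passes only in rows, so rows that do not move let the fingers close. It gives the time, the measured TCP pose, the force, the opening and the grip force at its end, in the units of the state.
- manip.state(): the state, without advancing time (a new reading comes with each control period).
- manip.grab_frame(name): name is "scene" or "top"; returns a dict with "frame" (400x640x3 uint8, blue, green, red), "mtx" (3x3 intrinsics, pixels), "R" (3x3) and "t" (3): a world point X has camera coordinates R X + t. Camera axes: x right, y down, z forward; pixel columns grow to the right and rows downward; lengths in m; the calibration is good to about 2 mm. A picture is of the moment at which its call begins. There is no depth.
- manip.job_done(): hands the job in; it is judged then, once.
The state is a dict: "time": time; "joint_pos": joint angles; "joint_vel": joint speeds; "joint_efforts": joint torques, N m; "tool_pos": TCP position; "tool_rot": TCP orientation; "contact_force": force on the tool from outside, world axes, zero at the start; "ft_torque": the same for the moment, N m; "gripper_width": opening from 0.0 (shut) to 1.0 (fully open); "grasp_force": force on a finger pad.
Only numpy, scipy, OpenCV 4.12 (cv2) and the standard library are available. Lean on these libraries where they do the work, as an engineer would, in place of code of your own. Each camera call takes 0.05 s, during which the arm holds its last target. There are 200 camera calls.

### The job

Turn the dial of the loose white timer clockwise until its yellow pointer stands at the red mark, bearing down on the dial as you turn so that the timer itself neither spins nor slides on the slick counter, but never press it onto the counter with more than 35 N. Then press the green start button fully down, let go, and leave the timer standing where and as it stood, with the pointer still at the red mark; do not disturb the glassware and the weights.

Things in the scene. Friction and masses are not known exactly. Their poses are not given: they have to be found in the camera images.
- timer: Loose white plastic timer with a blue band, 110 (its x) by 160 (its y) mm, flat top 43 mm above the counter, about 0.25 kg, on four hard slippery feet at x +-40, y +-62 mm. Origin: centre of the underside; z up. On top: round dial with grip bar at x 0, y +28 mm; green button at x 0, y -50 mm. Of the twelve ticks round the dial, the one on the +x side is red and wider.
- timer_corner (a point): A point on the case's top, at its corner x -55, y -80, z 43 mm in the timer's frame: it shows how far the timer has slid or spun.
- dial (a joint): Dial angle, rad; grows clockwise seen from above, -0.1 to 2.6; the pointer is at the red mark at 1.70, starts at 0.2 to 0.8 and stays where left. It is stiff (0.28 N m): turned without load, the whole timer goes round with it. It takes 9 to 16 N of steady downward push on the dial to keep the case still; 18 to 25 N is a good range.
- dial_grip (a point): Middle of the dial's black grip bar, on the dial's vertical axis, 63 mm above the counter. The bar is 60 mm long (this point's x, which points to the pointer end), 14 mm wide (its y), from 50 to 76 mm above the counter; under it the grey dial disc, 72 mm across, top at 50 mm, turns with it and can be pressed on.
- dial_pointer (a point): The yellow pointer's tip on the rim of the dial's disc, 34 mm from the axis, 50 mm above the counter.
- red_mark (a point): The red tick on the case beside the dial, 43.5 mm from the dial's axis towards the timer's +x, 43 mm above the counter.
- start (a joint): Travel of the green start button, m: 0 up, 0.005 fully down. A spring returns it; full travel takes 5 N.
- start_top (a point): Centre of the top of the green button, 26 mm across; its top is 57 mm above the counter when up.
- table: The level grey laminate counter, top at height 0.
- cylinder: Bystander: measuring cylinder, blue foot 60 mm across, clear tube 26 mm across, 130 mm tall. Origin: centre of the underside.
- beaker: Bystander: clear beaker, 70 mm across, 85 mm tall. Origin: centre of the underside.
- masses: Bystander: wooden block 50 by 130 by 22 mm with four brass weights, 54 mm tall in all. Origin: centre of the underside.
Mind the look-alikes: they are no part of the job. What is meant by the timer is not brown or turquoise, and is the larger of those in its own colour.

How it is judged:
By the outcome, as a careful person would: the job done as asked, in the order asked, and still so for the second after the job is handed in, with the robot touching nothing.
It also fails if it takes over 69 s, if anything falls off the work surface, if the arm or the gripper's body presses on something with over 40 N, if the wrist force passes 120 N, or if a joint passes its speed limit or range.

## Working session

There is one attempt and no reset: what is moved stays moved. The work goes in short steps, Python scripts to look and compute and a tool call to move; the robot and the scene stay as the last step left them, time stands still between calls to the robot, and variables do not carry over. Pictures are saved under pics/ and viewed, at most 10 in all, crops included, and the job is handed in when it is done.

Besides the shell and the picture viewer there is one more tool, called after ">>>" by a JSON object that holds its "fn" and its "kwargs". play_rows: Moves the arm, as the interface text tells. Its arguments: {"type":"object","properties":{"series":{"type":"array"}},"required":["series"]}

```bash
mkdir -p pics; ls
python3 - <<'E'
from plant import manip
import cv2,numpy as np
for n in("scene","top"):
    f=manip.grab_frame(n);cv2.imwrite(f"pics/{n}0.png",f["frame"])
    print(n,f["mtx"].tolist(),np.round(f["R"],4).tolist(),np.round(f["t"],4).tolist())
s=manip.state();print(s)
E
```

```text
pics
scene [[508.03758423937427, 0.0, 322.6199772537537], [0.0, 508.03758423937427, 193.31932795929535], [0.0, 0.0, 1.0]] [[0.4456, 0.8952, -0.0037], [0.5096, -0.2571, -0.8211], [-0.736, 0.364, -0.5708]] [-0.2698, -0.236, 1.687]
top [[455.00906634302817, 0.0, 321.0386172510007], [0.0, 455.00906634302817, 204.095562261799], [0.0, 0.0, 1.0]] [[-0.0213, -0.9998, -0.0], [-0.9963, 0.0213, -0.0829], [0.0828, -0.0017, -0.9966]] [0.0143, 0.5569, 1.1843]
{'time': 0.1, 'joint_pos': array([ 1.16800416e+00,  5.32993412e-02,  1.61415636e+00,  2.70222294e-05,
        1.47599135e+00, -1.18980719e-01]), 'joint_vel': array([ 0.00074253, -0.00100779, -0.00284486, -0.00050079,  0.00115545,
        0.00100505]), 'joint_efforts': array([ 1.69858695e-04, -3.94905567e+01, -3.71361566e+01, -1.71165434e-04,
        4.01897763e-03, -1.59645123e-05]), 'tool_pos': array([0.17477007, 0.59948369, 0.23018088]), 'tool_rot': array([-2.52152450e-04,  1.41431154e-01,  9.89947660e-01, -8.92352416e-04]), 'contact_force': array([ 0.35119011,  0.33616114, -0.30646637]), 'ft_torque': array([-0.08755723,  0.01072495, -0.01067419]), 'grasp_force': 0.0, 'gripper_width': 0.9939361567812589}
```

View pics/scene0.png

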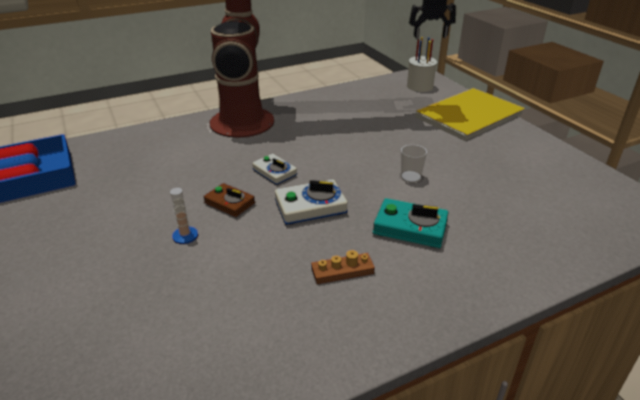

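View pics/top0.png

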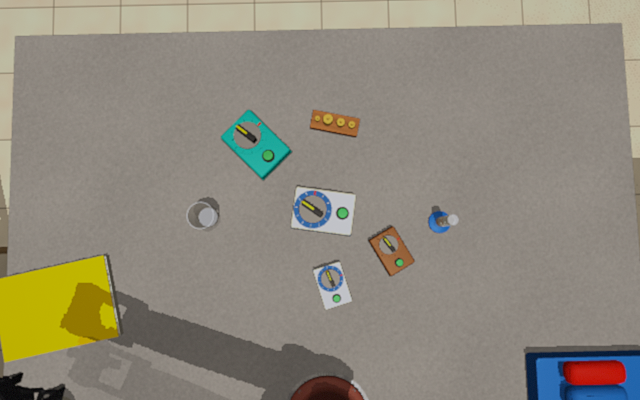

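In the top view, the timers are turquoise (256,144), large white (323,211), brown (391,250) and small white (333,285). The larger white one at (323,211) fits the description, so I'll confirm it in a crop.

Run:
```python
import cv2
a=cv2.imread("pics/top0.png")[175:245,280:370]
cv2.imwrite("pics/crop0.png",cv2.resize(a,None,fx=8,fy=8,interpolation=cv2.INTER_CUBIC))
```

```text
(no output)
```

View pics/crop0.png

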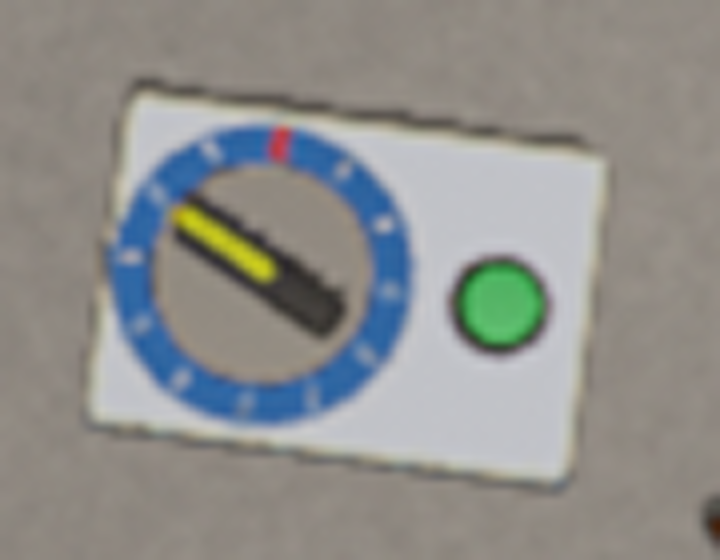

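The crop shows the large white timer with a blue ring. Its corners are at crop (135,92), (607,155), (572,487) and (92,422), the ring centre at (261,274), the red tick at (281,144), the button at (500,305), and the bar from (178,215) to (335,325).

```bash
cat > h.py <<'E'
from plant import manip
import cv2,numpy as np
def ray(f,uv,z):
    K,R,t=map(np.asarray,(f["mtx"],f["R"],f["t"]))
    d=R.T@np.linalg.solve(K,[uv[0],uv[1],1]); c=-R.T@t
    return c+d*(z-c[2])/d[2]
def proj(f,X):
    p=f["mtx"]@(f["R"]@np.asarray(X)+f["t"]); return p[:2]/p[2]
E
python3 - <<'E'
from h import *
f=manip.grab_frame("top")
P={}
for n,u,v,z in[("c1",135,92,.043),("c2",607,155,.043),("c3",572,487,.043),("c4",92,422,.043),("ring",261,274,.043),("red",281,144,.043),("btn",500,305,.057),("barA",186,207,.076),("barB",335,325,.076),("yelA",178,215,.076),("yelB",272,275,.076)]:
    P[n]=ray(f,(280+(u+.5)/8-.5,175+(v+.5)/8-.5),z);print(n,P[n].round(4))
an=lambda a:np.degrees(np.arctan2(a[1],a[0]))
c=P["ring"]
print("x axis dirs",an(P["c1"]-P["c4"]),an(P["c2"]-P["c3"]),an(P["red"]-c),an(c-P["btn"])-90,an(P["c1"]-P["c2"])-90)
print("case ctr",np.mean([P[k] for k in("c1","c2","c3","c4")],0))
print("ptr",an(P["yelA"]-P["yelB"]),an(P["barA"]-P["barB"]))
E
```

```text
c1 [0.6042 0.0659 0.043 ]
c2 [ 0.5802 -0.088   0.043 ]
c3 [ 0.4722 -0.0737  0.043 ]
c4 [0.4966 0.0816 0.043 ]
ring [0.5436 0.0258 0.043 ]
red [0.5861 0.0184 0.043 ]
btn [ 0.5309 -0.0512  0.057 ]
barA [0.563  0.0486 0.076 ]
barB [0.5245 0.0021 0.076 ]
yelA [0.5605 0.0512 0.076 ]
yelB [0.5408 0.0217 0.076 ]
x axis dirs -8.344024085345406 -7.56313558017191 -9.855686074587139 -9.345623215241872 -8.871166139531184
case ctr [ 0.53829221 -0.00355048  0.043     ]
ptr 56.183985822678814 50.35938313722642
```

>>> {"fn": "play_rows", "kwargs": {"series": [[[0.0184,-0.0288,0,0,0,3.45,1],[0.0184,-0.0288,0,0,0,3.45,1],[0.0184,-0.0288,0,0,0,3.45,1],[0.0184,-0.0288,0,0,0,3.45,1],[0.0184,-0.0288,0,0,0,3.45,1],[0.0184,-0.0288,0,0,0,3.45,1],[0.0184,-0.0288,0,0,0,3.45,1],[0.0184,-0.0288,0,0,0,3.45,1],[0.0184,-0.0288,0,0,0,3.45,1],[0.0184,-0.0288,0,0,0,3.45,1]]]}}

```text
time: 1.15
tool_pos: [0.3593, 0.3106, 0.231]
tool_rot: [-0.0, -0.16, 0.987, -0.0]
contact_force: [0.4, -1.1, 0.1]
gripper_width: 0.997
grasp_force: 0.0
```

>>> {"fn": "play_rows", "kwargs": {"series": [[[0.0184,-0.0288,-0.01,0,0,3.45,0.5],[0.0184,-0.0288,-0.01,0,0,3.45,0.5],[0.0184,-0.0288,-0.01,0,0,3.45,0.5],[0.0184,-0.0288,-0.01,0,0,3.45,0.5],[0.0184,-0.0288,-0.01,0,0,3.45,0.5],[0.0184,-0.0288,-0.01,0,0,3.45,0.5],[0.0184,-0.0288,-0.01,0,0,3.45,0.5],[0.0184,-0.0288,-0.01,0,0,3.45,0.5],[0.0184,-0.0288,-0.01,0,0,3.45,0.5],[0.0184,-0.0288,-0.01,0,0,3.45,0.5]]]}}

```text
time: 2.15
tool_pos: [0.5434, 0.0227, 0.1306]
tool_rot: [-0.0, -0.445, 0.895, 0.0]
contact_force: [1.3, 1.0, -0.1]
gripper_width: 0.503
grasp_force: 0.0
```

>>> {"fn": "play_rows", "kwargs": {"series": [[[0,0,0,0,0,0,0.5],[0,0,0,0,0,0,0.5],[0,0,0,0,0,0,0.5]]]}}

```text
time: 2.45
tool_pos: [0.5426, 0.0247, 0.1314]
tool_rot: [0.0, -0.444, 0.896, 0.0]
contact_force: [-0.1, 0.8, -0.1]
gripper_width: 0.497
grasp_force: 0.0
```

```bash
cat >> h.py <<'E'
from scipy.spatial.transform import Rotation as Ro
def st():
    s=manip.state();q=np.array(s["tool_rot"]);M=Ro.from_quat(q[[1,2,3,0]]).as_matrix()
    print("t",round(s["time"],2),"p",s["tool_pos"].round(4),"yaxis",round(np.degrees(np.arctan2(M[1,1],M[0,1])),2),"z",M[:,2].round(4),"F",s["contact_force"].round(2),"T",s["ft_torque"].round(3),"w",round(s["gripper_width"],3),"gf",round(s["grasp_force"],1),"j",s["joint_pos"].round(2))
E
python3 - <<'E'
from h import *
st()
f=manip.grab_frame("scene");a=f["frame"][130:260,240:390];cv2.imwrite("pics/s1.png",cv2.resize(a,None,fx=5,fy=4.5,interpolation=cv2.INTER_CUBIC))
f=manip.grab_frame("top");cv2.imwrite("pics/t1.png",f["frame"])
E
```

```text
t 2.45 p [0.5426 0.0247 0.1314] yaxis 142.76 z [-1.e-04  3.e-04 -1.e+00] F [-0.12  0.83 -0.13] T [-0.029 -0.047  0.023] w 0.497 gf 0.0 j [-0.09 -0.06  1.9   0.    1.3  -2.58]
```

View pics/s1.png

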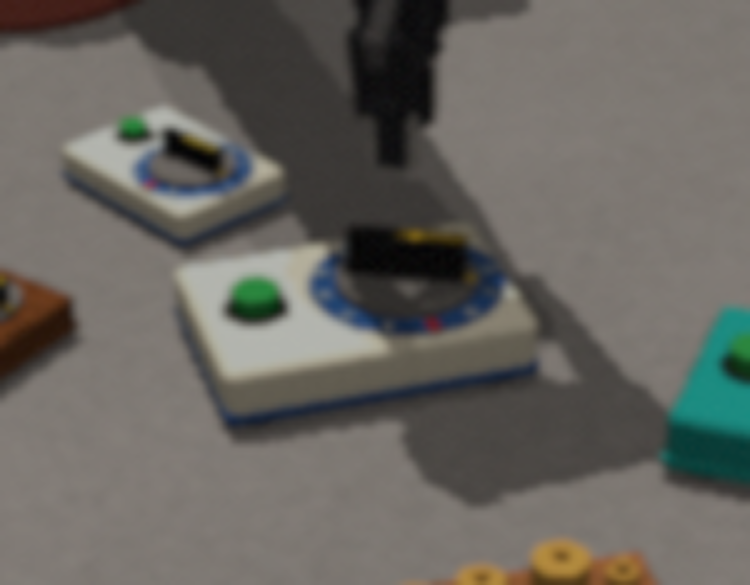

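The gripper stands above the dial with its closing line across the black bar, and the green button and timer look undisturbed. I'll refine the bar angle from the colours.

```bash
cat >> h.py <<'E'
an=lambda a:np.degrees(np.arctan2(a[1],a[0]))
def pca(f,m,z):
    v,u=np.nonzero(m);P=np.array([ray(f,(a,b),z)[:2] for a,b in zip(u,v)]);c=P.mean(0)
    return c.round(4),round(an(np.linalg.svd(P-c)[2][0])%180,1),len(P)
def masks(im,c0,r):
    h=cv2.cvtColor(im,cv2.COLOR_BGR2HSV);g=np.zeros(h.shape[:2],np.uint8);cv2.circle(g,tuple(int(x) for x in np.round(c0)),r,1,-1);g=g>0
    H,S,V=[h[...,i].astype(int) for i in range(3)]
    y=g&(H>20)&(H<35)&(S>110)&(V>80); return y, g&((V<95)|y)
E
python3 - <<'E'
from h import *
f=manip.grab_frame("top");im=cv2.imread("pics/top0.png")
y,b=masks(im,proj(f,(.5430,.0245,.05)),16)
print("yel",pca(f,y,.076),"bar",pca(f,b,.072))
st()
E
```

```text
yel (array([0.5512, 0.0359]), np.float64(55.4), 50) bar (array([0.5442, 0.0261]), np.float64(53.5), 148)
t 2.6 p [0.5428 0.0249 0.1318] yaxis 142.81 z [ 8.e-04  1.e-04 -1.e+00] F [ 0.68 -0.54  0.03] T [ 0.026  0.03  -0.031] w 0.497 gf 0.0 j [-0.09 -0.06  1.9   0.    1.3  -2.58]
```

>>> {"fn": "play_rows", "kwargs": {"series": [[[0.0006,0,-0.01,0,0,1.5,0.3],[0,0,-0.01,0,0,0,0.3],[0,0,-0.01,0,0,0,0.3],[0,0,-0.01,0,0,0,0.3],[0,0,-0.01,0,0,0,0.3],[0,0,-0.01,0,0,0,0.3],[0,0,-0.01,0,0,0,0.3],[0,0,-0.003,0,0,0,0.25],[0,0,0,0,0,0,0.25],[0,0,0,0,0,0,0.25]]]}}

```text
time: 3.6
tool_pos: [0.544, 0.024, 0.0587]
tool_rot: [0.0, -0.456, 0.89, -0.0]
contact_force: [-0.2, 0.2, -0.2]
gripper_width: 0.251
grasp_force: 0.0
```

>>> {"fn": "play_rows", "kwargs": {"series": [[[0,0,0,0,0,0,0.22],[0,0,0,0,0,0,0.22],[0,0,0,0,0,0,0.2],[0,0,0,0,0,0,0.2]]]}}

```text
time: 4.0
tool_pos: [0.5437, 0.024, 0.0586]
tool_rot: [0.0, -0.456, 0.89, -0.0]
contact_force: [-0.2, 0.3, 0.5]
gripper_width: 0.204
grasp_force: 0.2
```

Run:
```python
from h import *
st()
f=manip.grab_frame("scene");a=f["frame"][130:260,240:390];cv2.imwrite("pics/s2.png",cv2.resize(a,None,fx=5,fy=4.5,interpolation=cv2.INTER_CUBIC))
```

```text
t 4.0 p [0.5437 0.024  0.0586] yaxis 144.24 z [ 5.e-04 -0.e+00 -1.e+00] F [-0.17  0.28  0.46] T [ 0.034  0.028 -0.011] w 0.204 gf 0.2 j [-0.09  0.03  1.94  0.    1.17 -2.61]
```

View pics/s2.png

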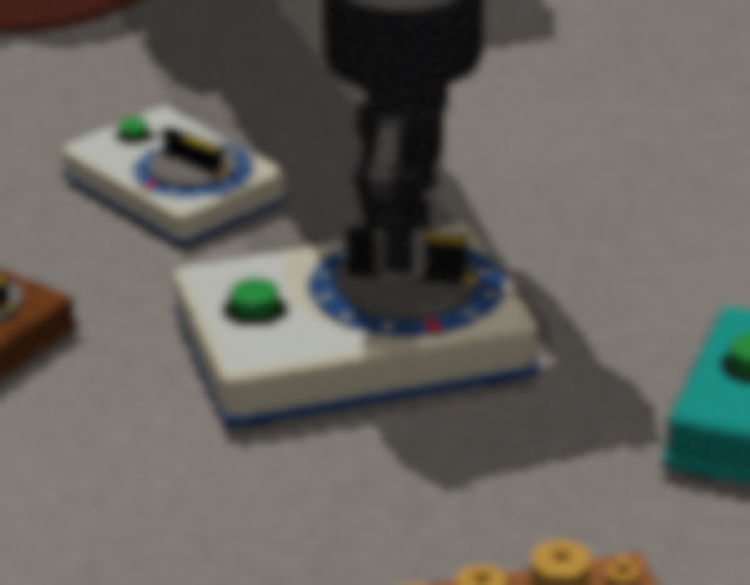

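```bash
python3 - <<'E'
from h import *
f=manip.grab_frame("scene")
print("cam",-f["R"].T@f["t"])
cr=lambda X:((proj(f,X)-[240,130])*[5,4.5]).round(1)
c=np.array([.5437,.0255]);a=np.radians(54.5);d=np.array([np.cos(a),np.sin(a)]);n=np.array([d[1],-d[0]])
for e in(-30,30):
  for w in(-7,7):
    for z in(.05,.076): print(e,w,z,cr([*(c+d*e/1e3+n*w/1e3),z]))
p=manip.state()["tool_pos"]
for k in(-11,0,11):print("finger near face",k,cr([*(p[:2]+n*.022+d*k/1e3),.06]),cr([*(p[:2]+n*.0085+d*k/1e3),.06]))
for nm,X in(("btn",[.5309,-.0517,.057]),("red",[.5861,.0184,.043])):print(nm,cr(X))
E
python3 - <<'E'
import cv2
a=cv2.imread("pics/s2.png")
cv2.imwrite("pics/s2b.png",cv2.convertScaleAbs(cv2.resize(a[180:360,280:540],None,fx=3,fy=3),alpha=2.5,beta=20))
E
```

```text
cam [ 1.48217269 -0.43325221  0.76814848]
-30 -7 0.05 [346.7 261.5]
-30 -7 0.076 [345.7 222.5]
-30 7 0.05 [341.7 275.5]
-30 7 0.076 [340.6 236.4]
30 -7 0.05 [464.9 270.7]
30 -7 0.076 [465.3 231.6]
30 7 0.05 [460.9 284.9]
30 7 0.076 [461.3 245.7]
finger near face -11 [371.1 279.6] [375.8 265.7]
finger near face 0 [393.3 281.3] [397.7 267.5]
finger near face 11 [415.4 283.1] [419.7 269.2]
btn [250.5 286.8]
red [428.9 326.7]
```

View pics/s2b.png

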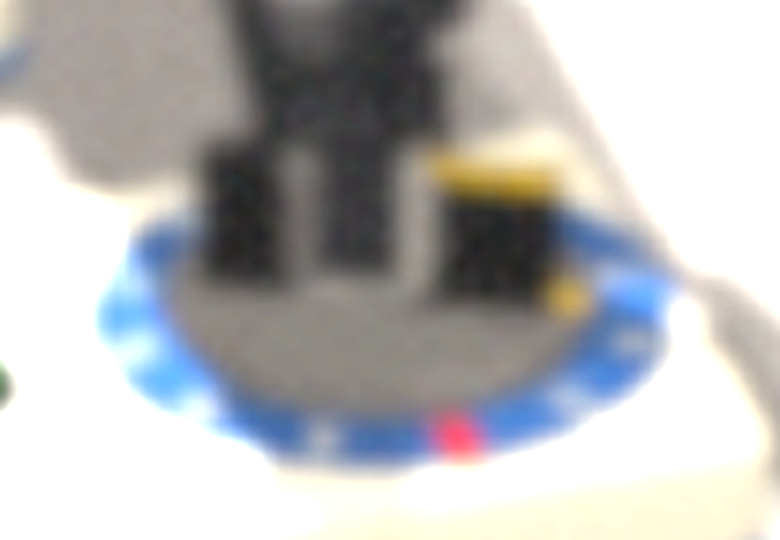

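The finger is centred along the bar within about 1.5 mm and straddles it with clearance. I'll nudge it along the bar and then lower onto the disc gently.

>>> {"fn": "play_rows", "kwargs": {"series": [[[0.0006,0.001,-0.002,0,0,0,0.2],[0,0,-0.002,0,0,0,0.2],[0,0,-0.001,0,0,0,0.2],[0,0,0,0,0,0,0.2]]]}}

```text
time: 4.5
tool_pos: [0.544, 0.025, 0.0529]
tool_rot: [-0.0, -0.456, 0.89, 0.0]
contact_force: [0.3, -0.4, -0.4]
gripper_width: 0.204
grasp_force: 0.0
```

>>> {"fn": "play_rows", "kwargs": {"series": [[[0,0,-0.001,0,0,0,0.2],[0,0,0,0,0,0,0.2]]]}}

```text
time: 4.7
tool_pos: [0.5441, 0.025, 0.0522]
tool_rot: [-0.0, -0.456, 0.89, 0.0]
contact_force: [-1.3, 0.3, -0.5]
gripper_width: 0.199
grasp_force: 0.0
```

>>> {"fn": "play_rows", "kwargs": {"series": [[[0,0,-0.0005,0,0,0,0.2],[0,0,0,0,0,0,0.2]]]}}

```text
time: 4.9
tool_pos: [0.5442, 0.025, 0.0518]
tool_rot: [-0.0, -0.456, 0.89, -0.0]
contact_force: [-0.4, -0.1, 0.8]
gripper_width: 0.201
grasp_force: 0.0
```

>>> {"fn": "play_rows", "kwargs": {"series": [[[0,0,-0.001,0,0,0,0.2],[0,0,0,0,0,0,0.2]]]}}

```text
time: 5.1
tool_pos: [0.5441, 0.025, 0.0507]
tool_rot: [-0.0, -0.456, 0.89, 0.0]
contact_force: [0.1, -0.4, -0.3]
gripper_width: 0.199
grasp_force: 0.0
```

>>> {"fn": "play_rows", "kwargs": {"series": [[[0,0,-0.0005,0,0,0,0.2],[0,0,0,0,0,0,0.2]]]}}

```text
time: 5.3
tool_pos: [0.5442, 0.025, 0.0503]
tool_rot: [0.0, -0.456, 0.89, -0.0]
contact_force: [-0.6, 1.2, 0.1]
gripper_width: 0.199
grasp_force: 0.0
```

>>> {"fn": "play_rows", "kwargs": {"series": [[[0,0,-0.0005,0,0,0,0.2],[0,0,0,0,0,0,0.2]]]}}

```text
time: 5.5
tool_pos: [0.5443, 0.025, 0.0503]
tool_rot: [-0.0, -0.456, 0.89, -0.0]
contact_force: [-1.7, 0.8, 3.6]
gripper_width: 0.2
grasp_force: 1.9
```

>>> {"fn": "play_rows", "kwargs": {"series": [[[0,0,-0.0005,0,0,0,0.2],[0,0,0,0,0,0,0.2]]]}}

```text
time: 5.7
tool_pos: [0.5444, 0.025, 0.0502]
tool_rot: [-0.0, -0.456, 0.89, 0.0]
contact_force: [-3.2, 1.1, 6.7]
gripper_width: 0.196
grasp_force: 3.4
```

>>> {"fn": "play_rows", "kwargs": {"series": [[[0,0,-0.0005,0,0,0,0.2],[0,0,0,0,0,0,0.2]]]}}

```text
time: 5.9
tool_pos: [0.5445, 0.025, 0.0502]
tool_rot: [-0.0, -0.456, 0.89, -0.0]
contact_force: [-4.3, 1.1, 8.4]
gripper_width: 0.198
grasp_force: 4.5
```

>>> {"fn": "play_rows", "kwargs": {"series": [[[-0.0006,0.0001,0,0,0,0,0.2],[0,0,0,0,0,0,0.2]]]}}

```text
time: 6.1
tool_pos: [0.5445, 0.025, 0.0502]
tool_rot: [0.001, -0.456, 0.89, -0.001]
contact_force: [-2.1, -0.1, 7.2]
gripper_width: 0.201
grasp_force: 3.5
```

>>> {"fn": "play_rows", "kwargs": {"series": [[[-0.0003,0,-0.001,0,0,0,0.2],[0,0,0,0,0,0,0.2]]]}}

```text
time: 6.3
tool_pos: [0.5445, 0.025, 0.0502]
tool_rot: [0.001, -0.456, 0.89, -0.001]
contact_force: [-4.4, 0.5, 11.1]
gripper_width: 0.2
grasp_force: 5.9
```

>>> {"fn": "play_rows", "kwargs": {"series": [[[-0.001,0,-0.0005,0,0,0,0.2],[-0.0008,0,-0.0008,0,0,0,0.2],[-0.0007,0,-0.0007,0,0,0,0.2],[0,0,0,0,0,0,0.2]]]}}

```text
time: 6.7
tool_pos: [0.5444, 0.025, 0.0501]
tool_rot: [0.003, -0.456, 0.89, -0.002]
contact_force: [-1.3, 1.4, 15.3]
gripper_width: 0.198
grasp_force: 7.6
```

```bash
python3 -c "from h import *;st()"
```

```text
t 6.7 p [0.5444 0.025  0.0501] yaxis 144.23 z [ 7.6e-03 -2.0e-04 -1.0e+00] F [-1.27  1.42 15.27] T [0.184 0.297 0.016] w 0.198 gf 7.6 j [-0.09  0.04  1.94  0.    1.15 -2.61]
```

>>> {"fn": "play_rows", "kwargs": {"series": [[[-0.0008,0,-0.0008,0,0,0,0.2],[-0.0007,0,-0.0007,0,0,0,0.2],[0,0,0,0,0,0,0.2]]]}}

```text
time: 7.0
tool_pos: [0.5444, 0.025, 0.0501]
tool_rot: [0.005, -0.456, 0.89, -0.003]
contact_force: [-0.4, 0.9, 19.1]
gripper_width: 0.199
grasp_force: 9.5
```

>>> {"fn": "play_rows", "kwargs": {"series": [[[0,0,0,0,0,0,0.185],[0,0,0,0,0,0,0.185]]]}}

```text
time: 7.2
tool_pos: [0.544, 0.0252, 0.0501]
tool_rot: [0.004, -0.456, 0.89, -0.002]
contact_force: [-1.7, 2.3, 19.6]
gripper_width: 0.188
grasp_force: 10.3
```

>>> {"fn": "play_rows", "kwargs": {"series": [[[0,0,0,0,0,0,0.17],[0,0,0,0,0,0,0.17]]]}}

```text
time: 7.4
tool_pos: [0.5436, 0.0256, 0.0501]
tool_rot: [0.004, -0.456, 0.89, -0.001]
contact_force: [-3.8, 2.7, 20.9]
gripper_width: 0.171
grasp_force: 11.1
```

>>> {"fn": "play_rows", "kwargs": {"series": [[[-0.001,0.0008,0,0,0,0,0.17],[0,0,0,0,0,0,0.16],[0,0,0,0,0,0,0.16]]]}}

```text
time: 7.7
tool_pos: [0.5434, 0.0257, 0.0502]
tool_rot: [0.005, -0.456, 0.89, -0.003]
contact_force: [-2.2, 0.8, 19.3]
gripper_width: 0.164
grasp_force: 17.5
```

```bash
python3 -c "from h import *;st()"
```

```text
t 7.7 p [0.5434 0.0257 0.0502] yaxis 144.21 z [ 1.080e-02 -3.000e-04 -9.999e-01] F [-2.19  0.75 19.33] T [ 0.248  0.363 -0.062] w 0.164 gf 17.5 j [-0.09  0.04  1.95  0.    1.14 -2.61]
```

>>> {"fn": "play_rows", "kwargs": {"series": [[[0,0,0,0,0,0,0.14],[0,0,0,0,0,0,0.14],[0,0,0,0,0,-3,0.14],[0,0,0,0,0,-3,0.14],[0,0,0,0,0,-3,0.14],[0,0,0,0,0,-3,0.14],[0,0,0,0,0,0,0.14]]]}}

```text
time: 8.4
tool_pos: [0.5435, 0.0256, 0.0503]
tool_rot: [0.005, -0.36, 0.933, -0.002]
contact_force: [-1.1, -0.4, 20.6]
gripper_width: 0.156
grasp_force: 59.5
```

Run:
```python
from h import *
st()
f=manip.grab_frame("top");im=f["frame"];cv2.imwrite("pics/t2.png",im)
```

```text
t 8.4 p [0.5435 0.0256 0.0503] yaxis 132.2 z [ 1.100e-02 -6.000e-04 -9.999e-01] F [-1.14 -0.43 20.6 ] T [ 0.15   0.35  -0.058] w 0.156 gf 59.5 j [-0.09  0.04  1.95  0.    1.14 -2.4 ]
```

```bash
cat >> h.py <<'E'
def case():
    f=manip.grab_frame("top");h=cv2.cvtColor(f["frame"],cv2.COLOR_BGR2HSV).astype(int)
    g=(h[...,0]>45)&(h[...,0]<75)&(h[...,1]>100);g[:,:325]=0;g[:,360:]=0;g[:195]=0;g[230:]=0
    f2=manip.grab_frame("scene");k=cv2.cvtColor(f2["frame"],cv2.COLOR_BGR2HSV).astype(int)
    s=(k[...,0]>45)&(k[...,0]<80)&(k[...,1]>100);s[:,:280]=0;s[:,305:]=0;s[:185]=0;s[205:]=0
    r=((k[...,0]<8)|(k[...,0]>172))&(k[...,1]>90);r[:,:318]=0;r[:,334:]=0;r[:196]=0;r[208:]=0
    m=lambda b:(np.argwhere(b).mean(0)[::-1].round(2),b.sum())
    print("btn top",m(g),"btn scene",m(s),"red scene",m(r))
    return f,f2
E
python3 - <<'E'
from h import *
f,f2=case()
for n in("top0.png","t2.png"):
    im=cv2.imread("pics/"+n);h=cv2.cvtColor(im,cv2.COLOR_BGR2HSV).astype(int)
    g=(h[...,0]>45)&(h[...,0]<75)&(h[...,1]>100);g[:,:325]=0;g[:,360:]=0;g[:195]=0;g[230:]=0
    print(n,np.argwhere(g).mean(0)[::-1],g.sum())
k=cv2.cvtColor(cv2.imread("pics/scene0.png"),cv2.COLOR_BGR2HSV).astype(int)
s=(k[...,0]>45)&(k[...,0]<80)&(k[...,1]>100);s[:,:280]=0;s[:,305:]=0;s[:185]=0;s[205:]=0
r=((k[...,0]<8)|(k[...,0]>172))&(k[...,1]>90);r[:,:318]=0;r[:,334:]=0;r[:196]=0;r[208:]=0
for b in(s,r):print("scene0",np.argwhere(b).mean(0)[::-1],b.sum())
a=f2["frame"][130:260,240:390];cv2.imwrite("pics/s3.png",cv2.resize(a,None,fx=5,fy=4.5,interpolation=cv2.INTER_CUBIC))
st()
E
```

```text
btn top (array([343.53, 212.63]), np.int64(62)) btn scene (array([290.53, 196.5 ]), np.int64(62)) red scene (array([326.33, 202.67]), np.int64(3))
top0.png [342.16470588 212.54117647] 85
t2.png [343.53225806 212.62903226] 62
scene0 [290.73846154 196.03076923] 65
scene0 [326.  201.5] 4
t 8.55 p [0.5435 0.0256 0.0503] yaxis 132.22 z [ 1.090e-02 -5.000e-04 -9.999e-01] F [-0.99  0.18 20.48] T [ 0.154  0.301 -0.063] w 0.156 gf 59.5 j [-0.09  0.04  1.95  0.    1.14 -2.4 ]
```

View pics/s3.png

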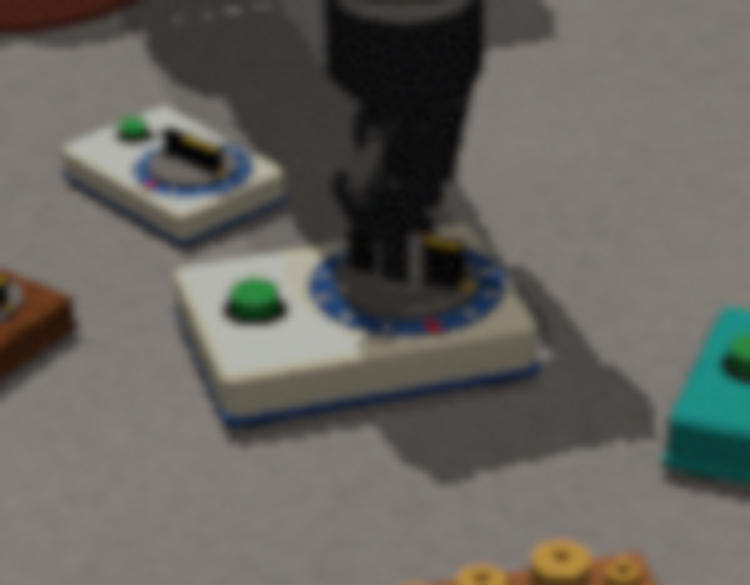

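The case hasn't moved: the button is still at about (254,297) in the crop and the red tick at (433,325). The dial has turned, so I'll keep turning.

>>> {"fn": "play_rows", "kwargs": {"series": [[[0,0,0,0,0,-3,0.14],[0,0,0,0,0,-3,0.14],[0,0,0,0,0,-3,0.14],[0,0,0,0,0,-3,0.14],[0,0,0,0,0,-3,0.14],[0,0,0,0,0,0,0.14]]]}}

```text
time: 9.15
tool_pos: [0.5436, 0.0255, 0.0503]
tool_rot: [0.005, -0.235, 0.972, -0.002]
contact_force: [-0.9, -0.3, 19.7]
gripper_width: 0.156
grasp_force: 59.5
```

```bash
python3 -c "
from h import *
case();st()"
```

```text
btn top (array([343.53, 212.63]), np.int64(62)) btn scene (array([290.57, 196.56]), np.int64(63)) red scene (array([326.33, 202.67]), np.int64(3))
t 9.25 p [0.5436 0.0255 0.0503] yaxis 117.22 z [ 1.120e-02 -8.000e-04 -9.999e-01] F [-0.9   0.47 19.24] T [ 0.056  0.21  -0.072] w 0.154 gf 59.5 j [-0.09  0.04  1.95  0.    1.14 -2.14]
```

Steady. 30° more, then a check close to the end.

>>> {"fn": "play_rows", "kwargs": {"series": [[[0,0,0,0,0,-3,0.14],[0,0,0,0,0,-3,0.14],[0,0,0,0,0,-3,0.14],[0,0,0,0,0,-3,0.14],[0,0,0,0,0,-3,0.14],[0,0,0,0,0,0,0.14]]]}}

```text
time: 9.85
tool_pos: [0.5437, 0.0253, 0.0503]
tool_rot: [0.006, -0.106, 0.994, -0.001]
contact_force: [0.0, -0.1, 19.6]
gripper_width: 0.152
grasp_force: 59.4
```

>>> {"fn": "play_rows", "kwargs": {"series": [[[0,0,0,0,0,-3,0.14],[0,0,0,0,0,-3,0.14],[0,0,0,0,0,-3,0.14],[0,0,0,0,0,-3,0.14],[0,0,0,0,0,-3,0.14],[0,0,0,0,0,0,0.14]]]}}

```text
time: 10.45
tool_pos: [0.5436, 0.0251, 0.0503]
tool_rot: [0.006, 0.024, 1.0, -0.001]
contact_force: [-1.3, -1.4, 18.8]
gripper_width: 0.147
grasp_force: 59.8
```

>>> {"fn": "play_rows", "kwargs": {"series": [[[0,0,0,0,0,-3,0.14],[0,0,0,0,0,-3,0.14],[0,0,0,0,0,0,0.14],[0,0,0,0,0,0,0.14]]]}}

```text
time: 10.85
tool_pos: [0.5436, 0.0251, 0.0503]
tool_rot: [0.006, 0.076, 0.997, -0.0]
contact_force: [-0.1, -1.7, 20.3]
gripper_width: 0.152
grasp_force: 59.8
```

Run:
```python
from h import *
f,f2=case();st()
a=f2["frame"][165:230,265:355];cv2.imwrite("pics/s4.png",cv2.convertScaleAbs(cv2.resize(a,None,fx=8,fy=8,interpolation=cv2.INTER_CUBIC),alpha=1.8,beta=10))
cr=lambda X:((proj(f2,X)-[265,165])*8).round(1)
for az in(-12,-8.8,-5,0):
    a=np.radians(az);d=np.array([np.cos(a),np.sin(a)]);c=np.array([.5436,.0255])
    print(az,"tip",cr([*(c+.034*d),.05]),"mark",cr([*(c+.0435*d),.043]))
```

```text
btn top (array([343.59, 212.62]), np.int64(61)) btn scene (array([290.57, 196.56]), np.int64(63)) red scene (array([326.33, 202.67]), np.int64(3))
t 10.95 p [0.5436 0.0251 0.0503] yaxis 81.23 z [ 0.0113 -0.0017 -0.9999] F [ 0.06 -1.44 19.48] T [-0.196  0.24  -0.102] w 0.156 gf 59.8 j [-0.09  0.04  1.95 -0.    1.14 -1.51]
-12 tip [472.7 266.4] mark [480.6 302.6]
-8.8 tip [478.7 265.3] mark [488.3 301.3]
-5 tip [485.6 263.9] mark [497.2 299.4]
0 tip [494.5 261.6] mark [508.5 296.4]
```

View pics/s4.png

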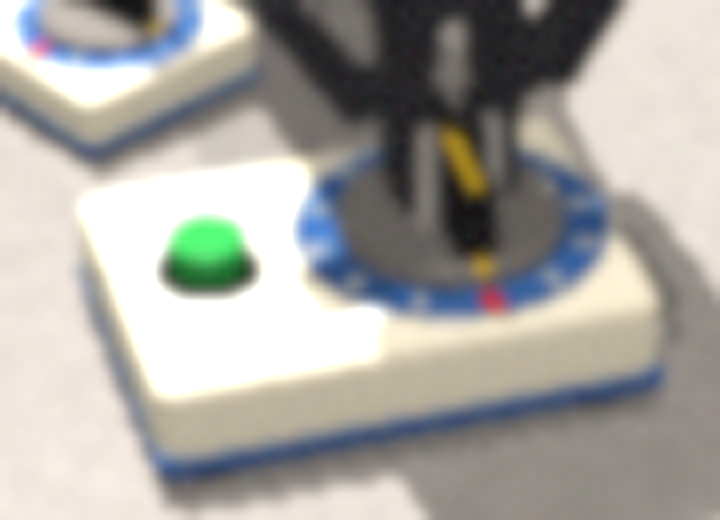

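The pointer tip (484,266) and red tick (493,299) line up as predicted for alignment: 9 px apart against 9.6 expected. I'll open under load and unload along the reverse path.

>>> {"fn": "play_rows", "kwargs": {"series": [[[0,0,0,0,0,0,0.17],[0,0,0,0,0,0,0.19],[0,0,0,0,0,0,0.21],[0,0,0,0,0,0,0.21]]]}}

```text
time: 11.35
tool_pos: [0.5437, 0.0255, 0.05]
tool_rot: [0.006, 0.076, 0.997, 0.0]
contact_force: [0.5, 0.7, 18.3]
gripper_width: 0.209
grasp_force: 9.0
```

>>> {"fn": "play_rows", "kwargs": {"series": [[[0.001,0,0.001,0,0,0,0.21],[0.001,0,0.001,0,0,0,0.21],[0.001,0,0.001,0,0,0,0.21],[0.001,0,0.001,0,0,0,0.21],[0,0,0,0,0,0,0.21]]]}}

```text
time: 11.85
tool_pos: [0.5438, 0.0257, 0.0501]
tool_rot: [0.001, 0.076, 0.997, -0.0]
contact_force: [-1.2, -0.5, 8.5]
gripper_width: 0.21
grasp_force: 4.0
```

>>> {"fn": "play_rows", "kwargs": {"series": [[[0.0005,0,0.001,0,0,0,0.21],[0.0005,0,0.001,0,0,0,0.21],[0,0,0.002,0,0,0,0.23],[0,0,0.005,0,0,0,0.25],[0,0,0.01,0,0,0,0.25],[0,0,0.02,0,0,0,0.25],[0,0,0.03,0,0,0,0.25],[0,0,0.03,0,0,0,0.1],[0,0,0,0,0,0,0],[0,0,0,0,0,0,0]]]}}

```text
time: 12.85
tool_pos: [0.544, 0.0258, 0.1488]
tool_rot: [0.001, 0.076, 0.997, -0.0]
contact_force: [1.2, 0.3, -0.6]
gripper_width: -0.001
grasp_force: 0.0
```

>>> {"fn": "play_rows", "kwargs": {"series": [[[0,0.03,0.02,0,0,0,0],[0,0.03,0,0,0,0,0],[0,0.03,0,0,0,0,0],[0,0.03,0,0,0,0,0],[0,0.03,0,0,0,0,0],[0,0.03,0,0,0,0,0],[0,0.03,0,0,0,0,0],[0,0,0,0,0,0,0]]]}}

```text
time: 13.65
tool_pos: [0.5419, 0.2384, 0.1654]
tool_rot: [-0.002, 0.075, 0.997, -0.0]
contact_force: [-0.3, -0.7, 0.2]
gripper_width: -0.0
grasp_force: 0.0
```

Run:
```python
from h import *
st();f,f2=case()
y,b=masks(f["frame"],proj(f,(.5430,.0245,.05)),16)
print("yel",pca(f,y,.076),"bar",pca(f,b,.072))
a=f["frame"][175:245,280:370];cv2.imwrite("pics/crop1.png",cv2.resize(a,None,fx=8,fy=8,interpolation=cv2.INTER_CUBIC))
```

```text
t 13.65 p [0.5419 0.2384 0.1654] yaxis 81.45 z [-3.1e-03  1.0e-04 -1.0e+00] F [-0.25 -0.68  0.18] T [-0.06   0.02  -0.012] w -0.0 gf 0.0 j [ 0.29  0.03  1.75  0.    1.37 -1.13]
btn top (array([342.35, 212.35]), np.int64(83)) btn scene (array([290.57, 196.56]), np.int64(63)) red scene (array([326., 202.]), np.int64(4))
yel (array([0.5577, 0.0227]), np.float64(171.1), 52) bar (array([0.5458, 0.0248]), np.float64(171.1), 131)
```

View pics/crop1.png

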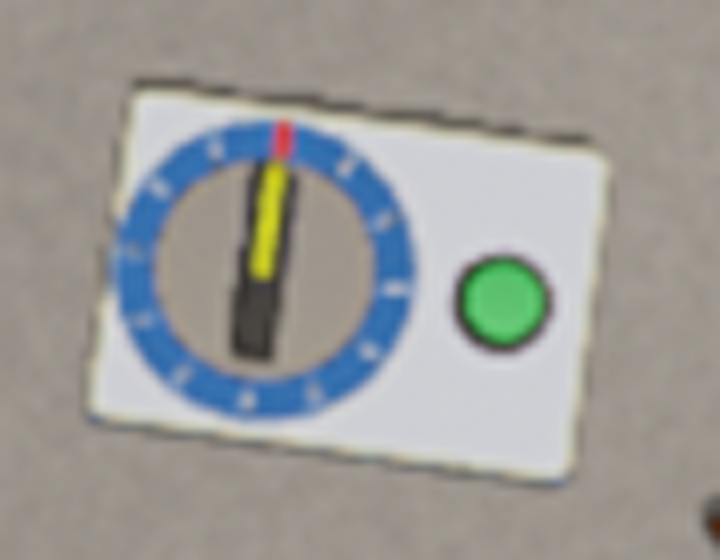

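The top view shows the yellow pointer exactly on the red tick (284,140), at azimuth -8.9°, which matches the timer's -8.8°. The case is unmoved. Next is the button.

>>> {"fn": "play_rows", "kwargs": {"series": [[[-0.0011,-0.029,0,0,0,0,0],[-0.0011,-0.029,0,0,0,0,0],[-0.0011,-0.029,0,0,0,0,0],[-0.0011,-0.029,0,0,0,0,0],[-0.0011,-0.029,0,0,0,0,0],[-0.0011,-0.029,0,0,0,0,0],[-0.0011,-0.029,0,0,0,0,0],[-0.0011,-0.029,0,0,0,0,0],[-0.0011,-0.029,0,0,0,0,0],[-0.0011,-0.029,0,0,0,0,0]]]}}

```text
time: 14.75
tool_pos: [0.5311, -0.0563, 0.1666]
tool_rot: [-0.001, 0.077, 0.997, -0.0]
contact_force: [1.0, 0.7, -0.1]
gripper_width: -0.001
grasp_force: 0.0
```

>>> {"fn": "play_rows", "kwargs": {"series": [[[0,0,-0.02,0,0,0,0],[0,0,-0.02,0,0,0,0],[0,0,-0.02,0,0,0,0],[0,0,-0.02,0,0,0,0],[0,0,-0.01,0,0,0,0],[0,0,-0.008,0,0,0,0],[0,0,0,0,0,0,0],[0,0,0,0,0,0,0]]]}}

```text
time: 15.55
tool_pos: [0.5327, -0.0544, 0.07]
tool_rot: [0.001, 0.076, 0.997, -0.0]
contact_force: [0.1, -0.3, 0.4]
gripper_width: -0.004
grasp_force: 0.0
```

```bash
python3 -c "from h import *;st()"
```

```text
t 15.55 p [ 0.5327 -0.0544  0.07  ] yaxis 81.23 z [ 1.e-03 -3.e-04 -1.e+00] F [ 0.14 -0.29  0.42] T [ 0.009  0.013 -0.015] w -0.004 gf 0.0 j [-0.24 -0.    1.95 -0.    1.19 -1.66]
```

>>> {"fn": "play_rows", "kwargs": {"series": [[[-0.0015,0.002,-0.004,0,0,0,0],[0,0,-0.003,0,0,0,0],[0,0,-0.003,0,0,0,0],[0,0,-0.002,0,0,0,0],[0,0,-0.001,0,0,0,0],[0,0,-0.001,0,0,0,0],[0,0,0,0,0,0,0]]]}}

```text
time: 16.25
tool_pos: [0.5307, -0.0521, 0.0554]
tool_rot: [-0.0, 0.076, 0.997, 0.0]
contact_force: [-1.2, 1.0, 1.8]
gripper_width: 0.004
grasp_force: 0.8
```

>>> {"fn": "play_rows", "kwargs": {"series": [[[-0.0005,0,-0.001,0,0,0,0],[-0.0005,0,-0.001,0,0,0,0],[0,0,0,0,0,0,0]]]}}

```text
time: 16.55
tool_pos: [0.5307, -0.0521, 0.054]
tool_rot: [0.001, 0.076, 0.997, 0.0]
contact_force: [2.1, 1.2, 3.5]
gripper_width: 0.001
grasp_force: 1.5
```

>>> {"fn": "play_rows", "kwargs": {"series": [[[0,0,-0.001,0,0,0,0],[-0.0004,0,-0.001,0,0,0,0],[0,0,0,0,0,0,0]]]}}

```text
time: 16.85
tool_pos: [0.5304, -0.0523, 0.0521]
tool_rot: [0.001, 0.076, 0.997, -0.0]
contact_force: [2.4, 1.4, 4.7]
gripper_width: -0.0
grasp_force: 2.4
```

>>> {"fn": "play_rows", "kwargs": {"series": [[[-0.0006,0,-0.001,0,0,0,0],[-0.0006,0,-0.001,0,0,0,0],[0,0,0,0,0,0,0]]]}}

```text
time: 17.15
tool_pos: [0.5304, -0.0523, 0.052]
tool_rot: [0.002, 0.076, 0.997, 0.0]
contact_force: [1.1, 3.0, 11.9]
gripper_width: -0.0
grasp_force: 6.0
```

Bottomed out at 0.052 with 12 N. I'll release.

>>> {"fn": "play_rows", "kwargs": {"series": [[[0,-0.0004,0,0,0,0,0],[0.0005,-0.0002,0.001,0,0,0,0],[0.0005,0,0.001,0,0,0,0],[0.0003,0,0.002,0,0,0,0],[0,0,0.002,0,0,0,0],[0,0,0.003,0,0,0,0],[0,0,0.01,0,0,0,0],[0,0,0.03,0,0,0,0],[0,0,0.04,0,0,0,0],[0,0,0.03,0,0,0,0]]]}}

```text
time: 18.15
tool_pos: [0.5291, -0.0529, 0.1702]
tool_rot: [-0.0, 0.076, 0.997, -0.0]
contact_force: [0.7, -0.2, -0.1]
gripper_width: 0.002
grasp_force: 0.0
```

>>> {"fn": "play_rows", "kwargs": {"series": [[[-0.01,0.03,0.01,0,0,0,0],[-0.01,0.03,0,0,0,0,0],[-0.01,0.03,0,0,0,0,0],[-0.01,0.03,0,0,0,0,0],[0,0.03,0,0,0,0,0],[0,0.03,0,0,0,0,0],[0,0.03,0,0,0,0,0],[0,0.03,0,0,0,0,0],[0,0.03,0,0,0,0,0],[0,0,0,0,0,0,0]]]}}

```text
time: 19.15
tool_pos: [0.4885, 0.2195, 0.1781]
tool_rot: [-0.001, 0.075, 0.997, -0.0]
contact_force: [-0.4, -0.2, 0.5]
gripper_width: 0.003
grasp_force: 0.0
```

Run:
```python
from h import *
st();f,f2=case()
y,b=masks(f["frame"],proj(f,(.5430,.0245,.05)),16)
print("yel",pca(f,y,.076),"bar",pca(f,b,.072))
for n,x in(("top0.png",f),("scene0.png",f2)):
    d=cv2.absdiff(cv2.imread("pics/"+n),x["frame"]).max(2);print(n,[int((d[r]>60).sum()) for r in([np.s_[170:250,280:370],np.s_[225:280,305:385]] if n[0]=="t" else [np.s_[175:225,270:350],np.s_[185:245,165:205],np.s_[245:285,305:380]])])
cv2.imwrite("pics/end.png",cv2.resize(np.vstack([f["frame"][175:245,280:370],cv2.imread("pics/top0.png")[175:245,280:370]]),None,fx=4,fy=4,interpolation=cv2.INTER_CUBIC))
```

```text
t 19.15 p [0.4885 0.2195 0.1781] yaxis 81.45 z [-0.0015  0.     -1.    ] F [-0.36 -0.22  0.54] T [-0.005 -0.005  0.032] w 0.003 gf 0.0 j [ 0.28 -0.12  1.87  0.    1.39 -1.14]
btn top (array([342.52, 212.58]), np.int64(86)) btn scene (array([290.02, 196.17]), np.int64(66)) red scene (array([325.33, 201.83]), np.int64(6))
yel (array([0.5576, 0.0219]), np.float64(171.2), 50) bar (array([0.5454, 0.0242]), np.float64(171.1), 131)
top0.png [239, 0]
scene0.png [204, 0, 0]
```

View pics/end.png

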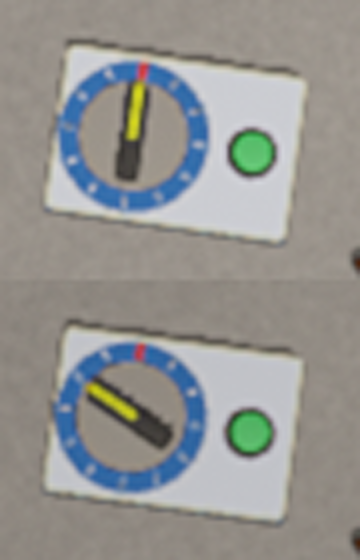

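The pointer is on the red tick, the button is back up, the case is within about 1 mm of its start, and the neighbours are unchanged. I'll hand in.

```bash
python3 -c "
from plant import manip
print(manip.job_done())"
```

```text
the job is handed in; nothing more can be done
None
```

I turned the dial to the red mark under about 20 N, pressed the green button fully down at about 12 N and let it go, and left the timer within roughly 1 mm of where it stood; the job is handed in at about 19 s, and no verdict came back.

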